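# Scan the spice carousel's ticket, turn the salt shaker to the front and hold it there

### The arm

A 7-joint arm with a two-finger parallel gripper is mounted at the origin on a cart in front of the work surface, level with it; the furniture and walls round the work are solid. World frame = base frame: x ahead of the robot, y to its left, z up, the work surface at z = 0. Lengths are in mm, angles in rad, forces in N, time in s.
With the tool pointing down it reaches from about 400 to 875 mm from the base axis. Payload 4.4 kg.
Tool frame: the origin (TCP) lies midway between the tips of the shut fingers; the grasp point (between the pads) lies ctrl.grip_depth behind it (ctrl.grip_depth is the distance from the TCP to the grasp point, in mm); z points along the fingers, y is the line along which they close (so a half turn about z gives the same grasp; the last joint's range is limited). The gripper opens to 85 mm and grips with 20 to 120 N. Pads are 22 mm wide; open, the fingers measure 114 mm over their backs; the gripper's body (76 mm by 85 mm) begins 54 mm behind the grasp point. The pads swing forward as they close: fully open they stand 13 mm farther back than shut.
Start: joints at [1.246, 0.628, 0.038, 1.517, -0.027, 0.996, -0.02], TCP at [166.376, -628.36, 231.313] pointing down, gripper open.
Joint ranges: [-3.06, 3.06], [-0.37, 2.12], [-1.25, 1.32], [0.18, 2.47], [-1.1, 4.24], [0.23, 1.98], [-2.94, 2.94]. Speed limits (rad/s): [2.57, 2.57, 3.14, 3.14, 3.14, 3.14, 3.14].

### API

Orientations are given as [roll, pitch, yaw] about the fixed x, y, z axes, in that order (R = Rz(yaw) Ry(pitch) Rx(roll)).
In Python, from cell import ctrl gives the robot as it stands.
- The arm moves only by the tool carry_out, never from a script. Its argument "deltas" is one flat list of numbers, 7 for each row, row after row: the turn, a rotation vector about the tool's x, y, z in degrees, then the shift along the tool's x, y, z in m, then the closure, from -1 (fully open) to 1 (shut). In form: [wx, wy, wz, dx, dy, dz, claw, wx, wy, wz, dx, dy, dz, claw, ...]. A call has 1 to 12 rows; each row shifts and turns the commanded pose from where the row before left it, along the tool's axes as they then stand; what a row does not reach is not made up. A row lasts 1/8 s, in which the tool goes at most 62.5 mm and 10.7 degrees, less where a joint would pass 70% of its speed; a pose out of reach is approached as far as the arm can. A call with a gripper value outside its range is refused whole. The fingers move at their own pace and stop on an object; the grip force is fixed at half the most. Time passes only in rows, so rows that do not move let the fingers close. It gives the time, the measured TCP pose, the force, the opening and the grip force at its end, in the units of the state.
- ctrl.read_state(): the state, without advancing time (a new reading comes with each control period).
- ctrl.get_image(name): name is "scene" or "top" or "wrist"; returns the picture (420x560x3 uint8, red, green, blue); there is no depth.
- ctrl.calibration(name): a dict with "mtx" (3x3 intrinsics, pixels), "R" (3x3) and "t" (3): a world point X has camera coordinates R X + t. Camera axes: x right, y down, z forward; pixel columns grow to the right and rows downward; lengths in mm; the calibration is good to about 2 mm. A picture is of the moment at which its call begins: read the wrist's pose just before it. calibration takes no time and is no camera call; for the wrist camera it gives the pose at the moment of the call.
- ctrl.finish_job(): hands the job in; it is judged then, once.
The state is a dict: "clock": time; "qpos": joint angles; "qd": joint speeds; "tau": joint torques, N m; "eef_pos": TCP position; "tool_rot": TCP orientation; "force": force on the tool from outside, world axes, zero at the start; "torque": the same for the moment, N m; "width": finger opening in mm; "gripper_force": force on a finger pad.
Only numpy, scipy, OpenCV 4.12 (cv2) and the standard library are available. Lean on these libraries where they do the work, as an engineer would, in place of code of your own. Each camera call takes 0.05 s, during which the arm holds its last target. There are 200 camera calls.

### The job

Salt is being issued from the spice carousel. Pick up the hand scanner, hold it steady for a good second with its window pointed at the bar-code ticket on the front of the carousel from a hand's breadth away, and lay it down again on its side on the worktop without dropping it. Then turn the carousel by its top knob until the salt shaker stands squarely behind the ticket, and finish with the knob still gripped so that the carousel cannot drift while the shaker is taken out; keep every jar seated in its socket and leave the other goods where they are.

Things in the scene. Friction and masses are not known exactly. Their poses are not given: they have to be found in the camera images.
- carousel_base: Fixed black foot of the spice carousel, a disc 184 mm across, 14 mm high, on the worktop. Origin: centre of its underside, on the carousel's vertical turning axis. Its -x axis points to its front, where the steel ticket holder stands 127 mm from the axis; its front looks to the near left as the robot sees it, more or less. It does not move
- ticket (a point): Centre of the white bar-code ticket (60 mm wide, 35 mm high, face upright) in the steel holder at the front of the carousel foot, 129 mm from the turning axis, 42.5 mm above the worktop; the holder plate is 66 mm wide, its top edge 63 mm above the worktop. Axes as those of carousel_base: the ticket looks along -x, its width runs along y
- carousel_knob: Round fluted black knob, 41 mm across, 36 mm high, on top of the carousel's post; it turns together with post and tray. Origin: centre of its underside, on the turning axis, 151 mm above the worktop; grip it about 20 mm above that. Its -x axis points over the salt shaker's socket
- carousel_tray: Round aluminium tray, 212 mm across, of the carousel, fixed to post and knob; turns about the vertical either way without stops and with little friction. Origin: on the axis, at its underside, 20 mm above the worktop. Upper face at 26 mm. Six sockets (black collars, 48 mm inside, 20 mm high) 60 degrees apart on a circle of 74 mm radius; one is empty. Its axes are the knob's
- salt_shaker: Loose clear salt shaker with a domed, pierced grey top and no lid, 44 mm in diameter, 90 mm high: shorter than the spice jars and of another shape. It stands in one socket of the carousel tray, 74 mm from the axis. Origin: centre of its underside, z axis up
- spice_jar_a: Loose spice jar with a broad black lid, 41 mm in diameter, 105 mm high (top 131 mm above the worktop), in a socket of the carousel. Origin: centre of its underside
- spice_jar_b: Another such spice jar in a socket
- spice_jar_c: Another such spice jar in a socket
- spice_jar_d: Another such spice jar in a socket
- scanner: Cordless pistol-shaped bar-code scanner, grey and black, about 0.18 kg, 46 mm thick, lying on its side at the robot's right. Origin: under the middle of its head, on its underside; z up as it lies. Head along x from -48 to +57 mm, up to 56 mm wide, window at the +x end. The handle leaves it to +y, its long axis along (-0.199, 0.980), ending 119 mm out; 32 mm wide, 34 mm thick, butt 40 mm wide
- scanner_window (a point): Centre of the scanner's window, at (57, 0, 23) mm in the scanner's frame and with its axes: +x is the direction in which it looks
- scanner_grip (a point): Middle of the scanner's handle at the place to grip it, across its 32 mm width, at (-24, 69, 23) mm in the scanner's frame, axes as the scanner's. A stack of cartons 0.43 m tall stands behind the scanner (front face at x = 0.57, from y = -0.51 to -0.13): swing the arm round in front of it, nearer to the robot
- fish_tin: Flat oblong fish tin, 63 x 105 x 26 mm, a bystander to the right of the carousel, between the grey steel box (top 78 mm above the worktop, handle on it) and the cartons. Origin: centre of its underside
- peas_tin: Low food tin, 75 mm in diameter, 58 mm high, a bystander at the far left of the carousel. Origin: centre of its underside

How it is judged:
By the outcome, as a careful person would: the job done as asked, in the order asked, and still so for the second after the job is handed in, while the arm keeps its last pose, push and grip.
It also fails if it takes over 72 s, if anything falls off the work surface, if the arm or the gripper's body presses on something with over 40 N, if the wrist force passes 120 N, or if a joint passes its speed limit or range.

## Working session

There is one attempt and no reset: what is moved stays moved. The work goes in short steps, Python scripts to look and compute and a tool call to move; the robot and the scene stay as the last step left them, time stands still between calls to the robot, and variables do not carry over. Pictures are saved under pics/ and viewed, at most 10 in all, crops included, and the job is handed in when it is done.

Besides the shell and the picture viewer there is one more tool, called in YAML: its name, and indented under it one key for each argument. carry_out: Moves the arm, as the interface text tells. Its arguments: {"type":"object","properties":{"deltas":{"type":"array"}},"required":["deltas"]}

```bash
mkdir -p pics; ls; python3 - <<'E'
from cell import ctrl
import cv2,numpy as np
s=ctrl.read_state();print({k:np.round(v,3).tolist() for k,v in s.items()},ctrl.grip_depth)
for n in("scene","top"):
    im=ctrl.get_image(n);cv2.imwrite(f"pics/{n}.png",cv2.resize(im[:,:,::-1],(800,600),interpolation=cv2.INTER_CUBIC))
    c=ctrl.calibration(n);print(n,np.round(c["mtx"],1).tolist(),np.round(c["R"],3).tolist(),np.round(c["t"],1))
E
```

```text
pics
{'clock': 0.0, 'qpos': [1.246, 0.629, 0.038, 1.518, -0.027, 0.996, -0.02], 'qd': [0.001, -0.001, -0.001, -0.001, 0.0, -0.002, -0.001], 'tau': [0.001, -56.34, 1.226, -19.344, 0.011, 0.01, -0.0], 'eef_pos': [166.227, -627.756, 230.382], 'tool_rot': [-3.14, 0.0, 0.259], 'force': [0.706, 0.414, 0.357], 'torque': [0.027, 0.047, -0.017], 'gripper_force': 0.0, 'width': 85.343} 18.700000000000003
scene [[521.8, 0.0, 283.1], [0.0, 521.8, 212.3], [0.0, 0.0, 1.0]] [[-0.643, -0.766, 0.003], [-0.379, 0.315, -0.87], [0.665, -0.561, -0.493]] [ 335.2  275.1 1475. ]
top [[493.1, 0.0, 285.6], [0.0, 493.1, 213.1], [0.0, 0.0, 1.0]] [[0.023, -1.0, -0.015], [-0.985, -0.02, -0.17], [0.17, 0.019, -0.985]] [  42.6  494.3 1627.1]
```

View pics/scene.png

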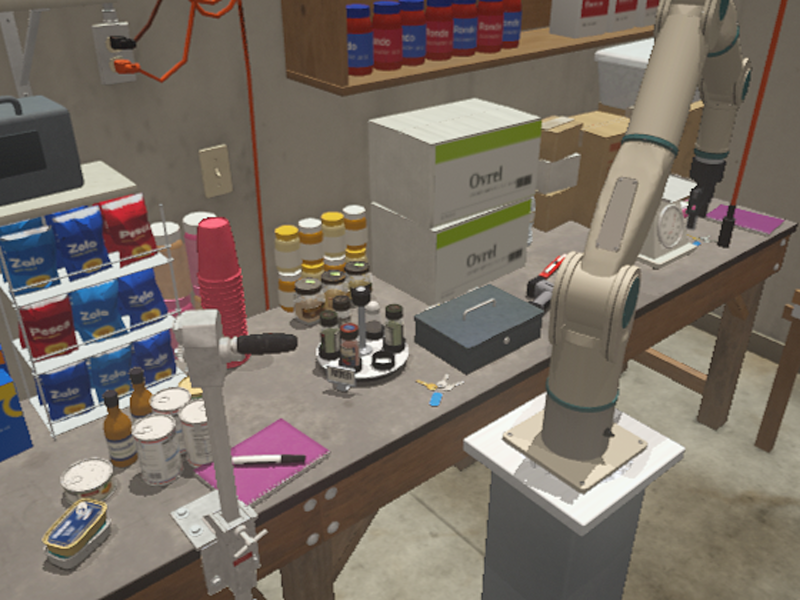

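View pics/top.png

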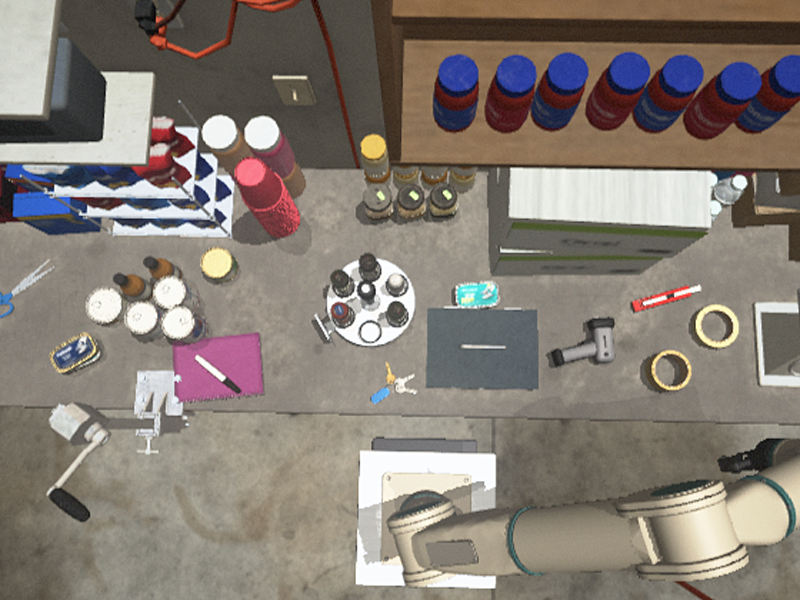

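The scene view shows the cart and arm, with the carousel mid-left. In the top view the carousel is at about (370,300), the ticket at (321,327) and the salt shaker (grey top) at (396,283). The scanner's head is at (602,340), with its handle running to (555,357). Next I'll crop both for detail.

```bash
python3 - <<'E'
import cv2,numpy as np
from cell import ctrl
im=ctrl.get_image("top")[:,:,::-1]
a=cv2.resize(im[175:250,215:295],(640,600),interpolation=cv2.INTER_CUBIC)   # x8
b=cv2.resize(im[210:270,375:445],(700,600),interpolation=cv2.INTER_CUBIC)[:, :]  # x10
cv2.imwrite("pics/ca.png",a);cv2.imwrite("pics/sc.png",b)
E
```

```text
(no output)
```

View pics/ca.png

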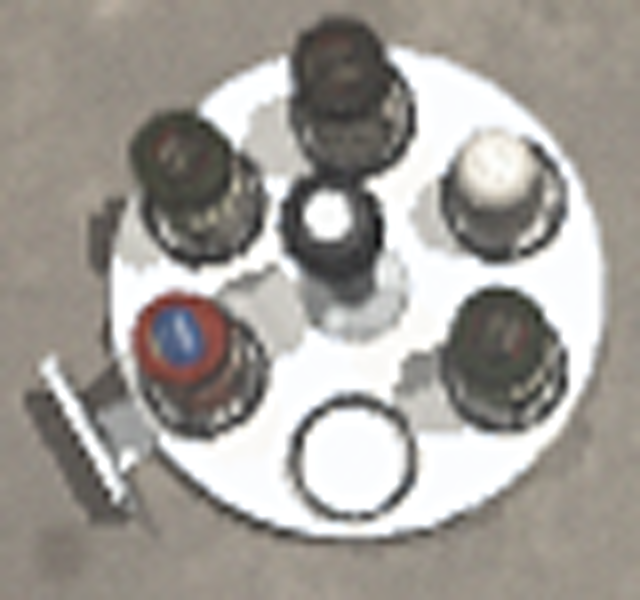

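View pics/sc.png

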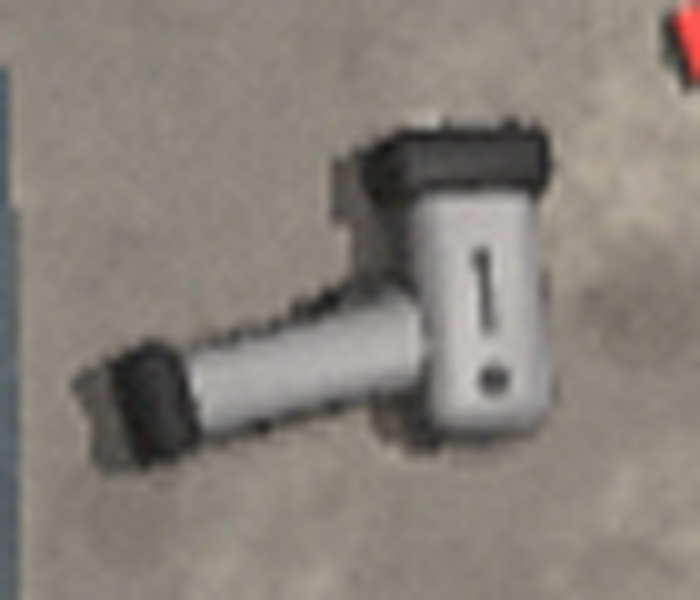

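Carousel crop (x8): tray centre (357,291), empty socket (353,457), salt top (495,170), holder top edge from (48,362) to (125,500), knob top (331,215). Scanner crop (x10): head centreline (476,200) to (490,430), front edge y≈130, rear edge y≈432, handle axis (205,392) to (410,335), butt end at (125,412).

```bash
cat > h.py <<'E'
import numpy as np,cv2
from cell import ctrl
def bp(n,uv,z,c=None):
    c=c or ctrl.calibration(n); R,t=np.array(c["R"]),np.array(c["t"])
    d=R.T@np.linalg.inv(c["mtx"])@[uv[0],uv[1],1]; o=-R.T@t
    return o+d*(z-o[2])/d[2]
E
python3 - <<'E'
from h import *
ca=lambda u,v,z:bp("top",((u+.5)/8-.5+215,(v+.5)/8-.5+175),z)
sc=lambda u,v,z:bp("top",((u+.5)/10-.5+375,(v+.5)/10-.5+210),z)
r=lambda n,p:print(n,np.round(p,1))
c=ca(357,291,26);r("tray",c);k=ca(331,215,187);r("knob",k)
for n,u,v,z in[("salt",495,170,112),("empty",353,457,46),("red",181,337,131),("j2",182,155,131),("j3",338,65,131),("j4",500,333,131)]:
    p=ca(u,v,z);d=p-c;r(n,p);print("  r",np.hypot(*d[:2]).round(1),"ang",np.degrees(np.arctan2(d[1],d[0])).round(1))
a=ca(48,362,63);b=ca(125,500,63);m=(a+b)/2;d=m-c
r("hold",m);print(np.hypot(*d[:2]),np.degrees(np.arctan2(d[1],d[0])),"normal",np.degrees(np.arctan2((b-a)[1],(b-a)[0])),np.linalg.norm(b-a))
for n,u,v,z in[("headfr",476,200,46),("headre",490,430,46),("win",460,130,40),("fl",368,160,46),("fr",550,145,46),("rl",433,420,46),("rr",550,420,46),("h1",205,392,40),("h2",410,335,40),("butt",125,412,35)]: r(n,sc(u,v,z))
q=ctrl.read_state();print(q["eef_pos"])
c=ctrl.calibration("wrist");print(np.round(c["mtx"],1).tolist(),np.round(c["R"],3).tolist(),np.round(-np.array(c["R"]).T@c["t"],1))
E
```

```text
tray [501.8 144.1  26. ]
knob [503.2 143.3 187. ]
salt [538.  83. 112.]
  r 71.0 ang -59.4
empty [427.5 142.1  46. ]
  r 74.4 ang -178.4
red [463.2 206.3 131. ]
  r 73.2 ang 121.8
j2 [537.7 208.9 131. ]
  r 74.0 ang 61.0
j3 [576.2 147.  131. ]
  r 74.4 ang 2.3
j4 [467.4  78.6 131. ]
  r 74.0 ang -117.7
hold [434.  252.3  63. ]
127.75272471173005 122.09364788172961 normal -148.8500923017646 66.99753129746892
headfr [ 446.  -405.1   46. ]
headre [ 369.  -407.8   46. ]
win [ 470.5 -401.8   40. ]
fl [ 458.8 -369.3   46. ]
fr [ 465.1 -430.2   46. ]
rl [ 371.9 -389.    46. ]
rr [ 372.7 -427.7   46. ]
h1 [ 380.2 -314.9   40. ]
h2 [ 400.8 -383.5   40. ]
butt [ 373.5 -289.2   35. ]
[ 166.24696392 -627.8882727   230.60494456]
[[331.1, 0.0, 280.7], [0.0, 331.1, 210.1], [0.0, 0.0, 1.0]] [[0.256, -0.967, -0.002], [-0.921, -0.245, 0.302], [-0.292, -0.075, -0.953]] [ 241.3 -608.5  373.8]
```

carry_out:
  deltas: [0,0,-10.2,0,0,0,-1,0,0,-10.2,0,0,0,-1,0,0,-10.2,0,0,0,-1,0,0,-10.2,0,0,0,-1,0,0,-10.2,0,0,0,-1,0,0,-10.2,0,0,0,-1,0,0,-10.2,0,0,0,-1,0,0,-10.2,0,0,0,-1,0,0,-10.2,0,0,0,-1,0,0,0,0.027,0.037,0,-1,0,0,0,0.027,0.037,0,-1,0,0,0,0.027,0.037,0,-1]

```text
clock: 1.65
eef_pos: [250.1, -517.7, 231.0]
tool_rot: [3.141, -0.0, 1.86]
force: [1.2, -0.8, 0.0]
width: 85.5
gripper_force: 0.0
```

carry_out:
  deltas: [0,0,0,0.027,0.037,0.008,-1,0,0,0,0.027,0.037,0.008,-1,0,0,0,0.027,0.037,0.008,-1,0,0,0,0.027,0.037,0.008,-1,0,0,0,0.027,0.036,0.008,-1,0,0,0,0,0,0,-1,0,0,0,0,0,0,-1]

```text
clock: 2.52
eef_pos: [386.8, -337.4, 191.2]
tool_rot: [-3.141, 0.0, 1.861]
force: [0.4, 0.1, 0.0]
width: 85.3
gripper_force: 0.0
```

```bash
python3 - <<'E'
from h import *
s=ctrl.read_state();print(s["clock"],s["eef_pos"],s["tool_rot"],s["qpos"])
c=ctrl.calibration("wrist")
im=ctrl.get_image("wrist")[:,:,::-1].copy()
np.savez("w1",**{k:np.array(v) for k,v in c.items()})
def pr(P): 
    q=c["mtx"]@(c["R"]@np.array(P,float)+c["t"]); return q[:2]/q[2]
# predicted model overlay
o=np.array([415,-404.5]);a=np.radians(5);M=np.array([[np.cos(a),-np.sin(a)],[np.sin(a),np.cos(a)]])
for x,y,z in[(57,0,46),(-48,0,46),(-24,69,40),(-34,119,40),(57,28,46),(57,-28,46)]:
    u=pr([*(o+M@[x,y]),z]);print((x,y),u.round(1));cv2.circle(im,tuple(int(v) for v in u.round()),1,(0,0,255),-1)
cv2.imwrite("pics/w1.png",cv2.resize(im,(800,600),interpolation=cv2.INTER_CUBIC))
E
```

```text
2.525 [ 386.83567885 -337.41883276  191.23517001] [-3.14082566e+00  1.50954402e-04  1.86098616e+00] [ 0.93856905  0.51325034 -0.40120539  1.93116922  0.2853317   0.75273059
  0.66379561]
(57, 0) [345.7 278.1]
(-48, 0) [239.6 258.4]
(-24, 69) [278.6 193.4]
(-34, 119) [278.8 136.7]
(57, 28) [353.3 252.4]
(57, -28) [338.4 302.5]
```

View pics/w1.png

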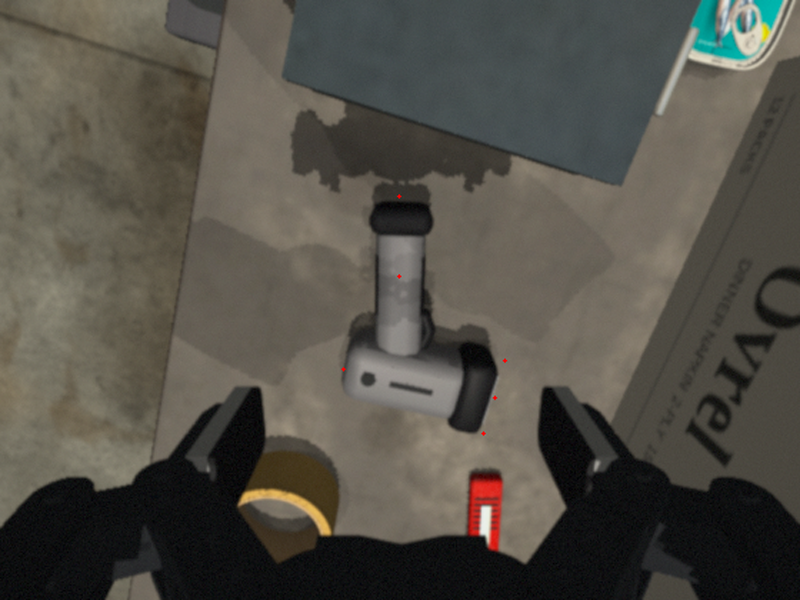

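The overlay agrees to within about 5 mm: handle axis at x≈401, vertical, running under the tool, and butt at (403,203). Descending and gripping.

carry_out:
  deltas: [0,0,0,0,0,0.04,-1,0,0,0,0,0,0.04,-1,0,0,0,0,0,0.04,-1,0,0,0,0,0,0.03,-1,0,0,0,0,0,0.02,-1,0,0,0,0,0,0.015,-1,0,0,0,0,0,0,1,0,0,0,0,0,0,1,0,0,0,0,0,0,1,0,0,0,0,0,0,1,0,0,0,0,0,0,1,0,0,0,0,0,0,1]

```text
clock: 4.08
eef_pos: [387.6, -337.7, 7.4]
tool_rot: [3.141, 0.002, 1.861]
force: [-0.5, -0.6, 6.0]
width: 31.3
gripper_force: 59.8
```

carry_out:
  deltas: [0,0,0,0,0,0,1,0,0,0,0,0,-0.01,1,0,0,0,0,0,-0.02,1,0,0,0,0,0,-0.02,1]

```text
clock: 4.58
eef_pos: [387.1, -336.7, 57.2]
tool_rot: [-3.142, -0.0, 1.861]
force: [0.5, -0.1, -1.8]
width: 31.8
gripper_force: 59.0
```

carry_out:
  deltas: [0,0,0,0,0,-0.03,1,0,0,0,0,0,-0.045,1,0,0,0,0,0,-0.05,1,0,0,0,0,0,-0.05,1,0,0,0,0,0,-0.04,1,0,0,10,0,0,0,1,0,0,10.5,0,0,0,1,0,0,10.5,0,0,0,1,0,0,10.5,0,0,0,1,0,0,10.5,0,0,0,1,0,0,10.5,0,0,0,1,0,0,0,0,0,0,1]

```text
clock: 6.08
eef_pos: [387.0, -336.4, 271.6]
tool_rot: [-3.141, 0.0, 0.773]
force: [0.2, 0.4, -2.0]
width: 30.9
gripper_force: 59.2
```

```bash
python3 - <<'E'
from h import *
s=ctrl.read_state();print(s["clock"],s["eef_pos"],s["tool_rot"],s["qpos"],s["width"])
p=np.array(s["eef_pos"]);y=s["tool_rot"][2]
X=np.array([np.cos(y),np.sin(y),0]);Y=np.array([np.sin(y),-np.cos(y),0])
for w in[(450,-60,271),(450,180,271),(404,436,271)]:
    d=np.array(w)-p;print(w,(X@d).round(),(Y@d).round(),-d[2].round());p=np.array(w,float)
c=ctrl.calibration("wrist");np.savez("w2",**{k:np.array(v) for k,v in c.items()})
im=ctrl.get_image("wrist")[:,:,::-1];cv2.imwrite("pics/w2.png",cv2.resize(im,(800,600),interpolation=cv2.INTER_CUBIC))
tz=lambda u,v,z:bp("top",(u*.7,v*.7),z).round()
print("notebook",[tz(u,v,0).tolist() for u,v in[(262,335),(262,392),(173,402),(173,345)]],"can",tz(180,322,110),"keys",tz(385,395,0), tz(410,385,0))
E
```

```text
6.075 [ 387.02260976 -336.40917837  271.63158623] [-3.14142061e+00  4.72694379e-05  7.72642048e-01] [ 0.79551809  0.3884586  -0.18766644  1.83945586  0.08882596  0.92192944
 -0.23039013] 30.9388363451078
(450, -60, 271) 238.0 -154.0 1.0
(450, 180, 271) 168.0 -172.0 -0.0
(404, 436, 271) 146.0 -215.0 -0.0
notebook [[418.0, 406.0, 0.0], [281.0, 398.0, 0.0], [253.0, 610.0, 0.0], [390.0, 620.0, 0.0]] can [431. 570. 110.] keys [281. 104.   0.] [306.  45.   0.]
```

View pics/w2.png

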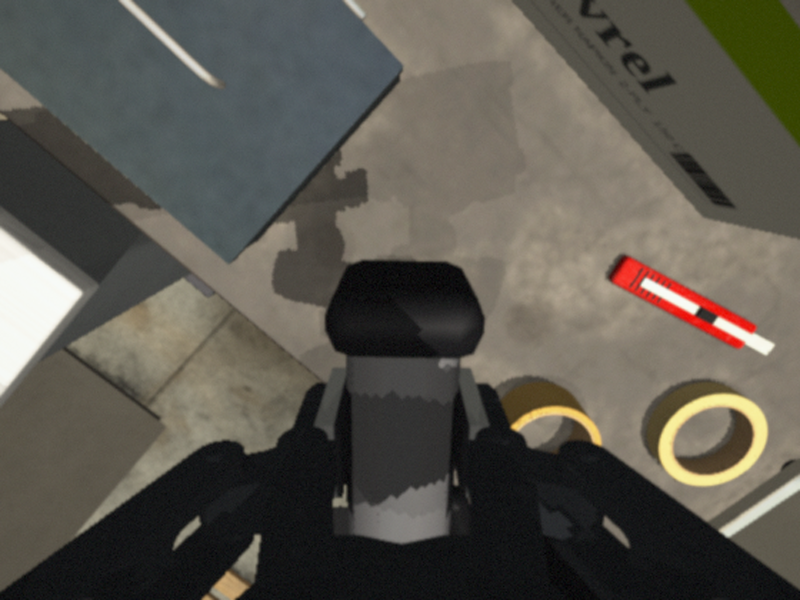

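The scanner is held straight: butt centred at (405,270), handle along tool x. Now I'll carry it round to the ticket.

carry_out:
  deltas: [0,0,0,0.03,-0.019,0,1,0,0,0,0.042,-0.027,0,1,0,0,0,0.042,-0.027,0,1,0,0,0,0.042,-0.027,0,1,0,0,0,0.042,-0.027,0,1,0,0,0,0.04,-0.027,0,1,0,0,0,0.034,-0.034,0,1,0,0,0,0.034,-0.034,0,1,0,0,0,0.034,-0.034,0,1,0,0,0,0.033,-0.035,0,1,0,0,0,0.033,-0.035,0,1]

```text
clock: 7.5
eef_pos: [451.5, 181.2, 271.6]
tool_rot: [3.141, -0.001, 0.774]
force: [1.8, -0.4, -1.9]
width: 31.0
gripper_force: 59.3
```

carry_out:
  deltas: [0,0,0,0.026,-0.038,0,1,0,0,0,0.026,-0.038,0,1,0,0,0,0.026,-0.038,0,1,0,0,0,0.026,-0.038,0,1,0,0,0,0.024,-0.036,0,1,0,0,0,0.018,-0.027,0,1,0,0,1.2,0,0,0,1,0,0,0,0,0,0,1]

```text
clock: 8.5
eef_pos: [407.1, 434.6, 271.1]
tool_rot: [3.141, 0.001, 0.75]
force: [0.1, -0.8, -1.1]
width: 31.6
gripper_force: 59.3
```

```bash
python3 - <<'E'
from h import *
s=ctrl.read_state();print(s["clock"],s["eef_pos"],s["tool_rot"],s["qpos"],s["width"])
p=np.array(s["eef_pos"]);y=s["tool_rot"][2]
X=np.array([np.cos(y),np.sin(y),0]);Y=np.array([np.sin(y),-np.cos(y),0])
d=np.array((404,436,27.))-p;print((X@d).round(1),(Y@d).round(1),-d[2].round(1))
E
```

```text
8.5 [407.10779946 434.56822214 271.10137087] [3.14060714e+00 9.24176189e-04 7.50267516e-01] [-0.63561813  0.52769446 -0.36248862  1.6181941   0.21004649  1.03536506
 -1.88132781] 31.552197925468718
-1.3 -3.2 244.1
```

carry_out:
  deltas: [0,0,0,-0.001,-0.003,0.03,1,0,0,0,0,0,0.04,1,0,0,0,0,0,0.045,1,0,0,0,0,0,0.045,1,0,0,0,0,0,0.04,1,0,0,0,0,0,0.029,1,0,0,0,0,0,0.015,1,0,0,0,0,0,0,1]

```text
clock: 9.5
eef_pos: [404.3, 436.1, 26.9]
tool_rot: [3.141, 0.001, 0.749]
force: [0.5, 0.2, -1.7]
width: 31.5
gripper_force: 59.2
```

```bash
python3 - <<'E'
from h import *
s=ctrl.read_state();print(s["clock"],s["eef_pos"],s["tool_rot"],s["qpos"],s["width"])
im=ctrl.get_image("top")[:,:,::-1];a=im[165:265,140:270]
i2=ctrl.get_image("scene")[:,:,::-1];b=i2[205:305,160:290]
cv2.imwrite("pics/s.png",np.hstack([cv2.resize(x,(400,308),interpolation=cv2.INTER_CUBIC) for x in(a,b)]))
cv2.imwrite("pics/s1.png",cv2.resize(a,(780,600),interpolation=cv2.INTER_CUBIC))
E
```

```text
9.5 [404.30242824 436.11196271  26.93037833] [3.14102882e+00 1.35510569e-03 7.48688250e-01] [-0.72052639  0.84108248 -0.24136295  1.81087261  0.35838077  0.53401169
 -2.01743134] 31.498619546066838
```

View pics/s1.png

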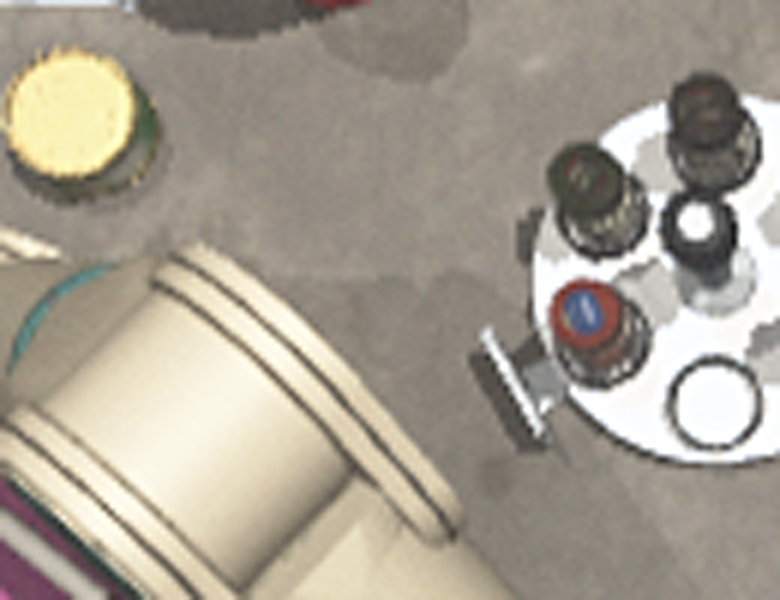

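The arm hides the scanner from the top camera. The holder shows at (485,332)–(543,432), unmoved. I'll check the aim in the scene and wrist views with the planned window and ticket points marked.

```bash
python3 - <<'E'
from h import *
def pr(c,P):
    q=c["mtx"]@(c["R"]@np.array(P,float)+c["t"]); return q[:2]/q[2]
out=[]
for n,(r,c0,h,w) in {"scene":(195,175,100,133),"wrist":(0,0,420,560)}.items():
    c=ctrl.calibration(n);im=ctrl.get_image(n)[:,:,::-1];k=400/w
    a=cv2.resize(im[r:r+h,c0:c0+w],(400,round(h*k)),interpolation=cv2.INTER_CUBIC)
    for P,col in[((434.7,253.7,42.5),(0,0,255)),((387.5,330.4,42.5),(0,255,0))]:
        u=(pr(c,P)-[c0,r])*k;cv2.circle(a,(int(u[0]),int(u[1])),2,col,-1);print(n,u)
    out.append(a[:300])
cv2.imwrite("pics/s2.png",np.hstack(out))
E
```

```text
scene [189.28997168 202.11814321]
scene [153.50746188 252.6294473 ]
wrist [406.87556874 327.95320206]
wrist [291.95381138 310.22230755]
```

View pics/s2.png

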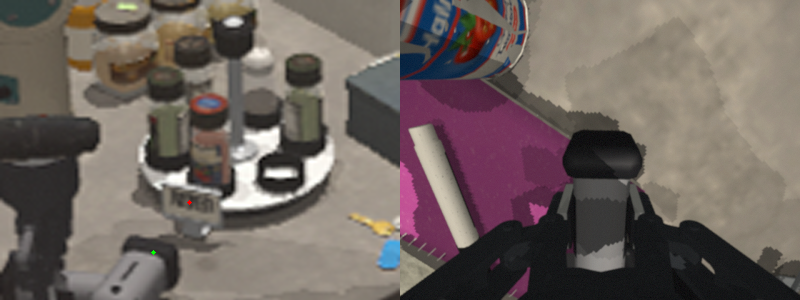

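In the scene crop the scanner's front cap, about (125–178, 235–270), sits on the planned window point (153,252), and the head axis points at the ticket (189,202). Holding steady for 1.5 s.

carry_out:
  deltas: [0,0,0,0,0,0,1,0,0,0,0,0,0,1,0,0,0,0,0,0,1,0,0,0,0,0,0,1,0,0,0,0,0,0,1,0,0,0,0,0,0,1,0,0,0,0,0,0,1,0,0,0,0,0,0,1,0,0,0,0,0,0,1,0,0,0,0,0,0,1,0,0,0,0,0,0,1,0,0,0,0,0,0,1]

```text
clock: 11.2
eef_pos: [404.0, 437.2, 27.3]
tool_rot: [-3.142, 0.0, 0.749]
force: [-0.2, -0.4, -2.2]
width: 31.4
gripper_force: 59.2
```

carry_out:
  deltas: [0,0,0,0,0,-0.025,1,0,0,0,0,0,-0.045,1,0,0,0,0,0,-0.05,1,0,0,0,0,0,-0.05,1,0,0,0,0,0,-0.045,1,0,0,0,0,0,-0.03,1,0,0,0,0,0,0,1]

```text
clock: 12.08
eef_pos: [404.8, 438.4, 274.8]
tool_rot: [-3.141, -0.005, 0.749]
force: [0.2, 0.2, -1.8]
width: 31.5
gripper_force: 59.5
```

```bash
cat > m.py <<'E'
import sys
from h import *
# m.py x,y,z ... : legs in the present tool axes, mm
s=ctrl.read_state();print(s["clock"],np.round(s["eef_pos"],1),np.degrees(s["tool_rot"][2]).round(2),np.round(s["qpos"],2),s["width"])
p=np.array(s["eef_pos"]);y=s["tool_rot"][2]
X=np.array([np.cos(y),np.sin(y),0]);Y=np.array([np.sin(y),-np.cos(y),0])
for a in sys.argv[1:]:
    w=np.array([float(v) for v in a.split(",")]);d=w-p;print(a,(X@d).round(1),(Y@d).round(1),-d[2].round(1));p=w
E
python3 m.py 451,180,271 450,-60,271 387,-337,271
```

```text
12.075 [404.8 438.4 274.8] 42.92 [-0.64  0.52 -0.37  1.62  0.21  1.04 -1.89] 31.5434290106215
451,180,271 -142.1 220.7 3.8
450,-60,271 -164.2 175.1 -0.0
387,-337,271 -234.8 160.0 -0.0
```

carry_out:
  deltas: [0,0,0,-0.018,0.028,0.004,1,0,0,0,-0.025,0.0385,0,1,0,0,0,-0.025,0.0385,0,1,0,0,0,-0.025,0.0385,0,1,0,0,0,-0.025,0.0385,0,1,0,0,0,-0.024,0.0385,0,1,0,0,0,-0.033,0.035,0,1,0,0,0,-0.033,0.035,0,1,0,0,0,-0.033,0.035,0,1,0,0,0,-0.033,0.035,0,1,0,0,0,-0.033,0.035,0,1]

```text
clock: 13.45
eef_pos: [447.3, -63.0, 267.0]
tool_rot: [-3.14, 0.002, 0.749]
force: [1.7, 0.5, -1.1]
width: 31.6
gripper_force: 59.3
```

carry_out:
  deltas: [0,0,0,-0.042,0.029,0,1,0,0,0,-0.042,0.029,0,1,0,0,0,-0.042,0.029,0,1,0,0,0,-0.042,0.029,0,1,0,0,0,-0.039,0.026,0,1,0,0,0,-0.027,0.018,0,1,0,0,-10.6,0,0,0,1,0,0,-10.6,0,0,0,1,0,0,-10.6,0,0,0,1,0,0,-10.6,0,0,0,1,0,0,-10.6,0,0,0,1,0,0,-10.6,0,0,0,1]

```text
clock: 14.95
eef_pos: [385.1, -337.3, 266.5]
tool_rot: [-3.14, -0.003, 1.865]
force: [-0.2, -0.1, -0.2]
width: 31.4
gripper_force: 59.5
```

carry_out:
  deltas: [0,0,0,0,0,0,1,0,0,0,0,0,0.03,1,0,0,0,0,0,0.045,1,0,0,0,0,0,0.05,1,0,0,0,0,0,0.05,1,0,0,0,0,0,0.04,1,0,0,0,0,0,0.025,1,0,0,0,0,0,0.01,1,0,0,0,0,0,0,1]

```text
clock: 16.08
eef_pos: [386.0, -337.7, 17.9]
tool_rot: [-3.141, -0.001, 1.858]
force: [-0.3, -0.3, 0.2]
width: 31.0
gripper_force: 59.3
```

Lower slowly to contact.

carry_out:
  deltas: [0,0,0,0,0,0.004,1,0,0,0,0,0,0.003,1,0,0,0,0,0,0.002,1,0,0,0,0,0,0,1]

```text
clock: 16.58
eef_pos: [386.2, -338.1, 9.4]
tool_rot: [3.142, 0.0, 1.859]
force: [-0.3, 0.7, -2.6]
width: 31.5
gripper_force: 59.3
```

carry_out:
  deltas: [0,0,0,0,0,0.001,1,0,0,0,0,0,0.001,1,0,0,0,0,0,0,1]

```text
clock: 16.95
eef_pos: [386.3, -338.0, 7.4]
tool_rot: [3.141, 0.0, 1.859]
force: [-0.6, 1.0, 0.6]
width: 31.3
gripper_force: 59.7
```

carry_out:
  deltas: [0,0,0,0,0,0.001,1,0,0,0,0,0,0,1]

```text
clock: 17.2
eef_pos: [386.3, -338.1, 7.4]
tool_rot: [-3.142, 0.001, 1.859]
force: [-2.8, 1.5, 10.4]
width: 31.5
gripper_force: 60.9
```

carry_out:
  deltas: [0,0,0,0,0,0,0.2,0,0,0,0,0,0,0,0,0,0,0,0,0,-0.5,0,0,0,0,0,0,-1,0,0,0,0,0,0,-1,0,0,0,0,0,0,-1,0,0,0,0,0,-0.03,-1,0,0,0,0,0,-0.06,-1,0,0,0,0,0,-0.06,-1,0,0,0,0,0,-0.06,-1,0,0,0,0,0,-0.06,-1,0,0,0,0,0,0,-1]

```text
clock: 18.7
eef_pos: [388.7, -339.5, 281.1]
tool_rot: [3.136, 0.009, 1.859]
force: [0.5, -0.5, -0.3]
width: 85.4
gripper_force: 0.0
```

```bash
python3 m.py 440,-60,275 502.5,143.7,275; python3 - <<'E'
from h import *
im=ctrl.get_image("wrist")[:,:,::-1];t=ctrl.get_image("top")[:,:,::-1]
cv2.imwrite("pics/v.png",np.hstack([cv2.resize(im,(400,300)),cv2.resize(t[170:260,225:345],(400,300),interpolation=cv2.INTER_CUBIC)]))
E
```

```text
18.7 [ 388.7 -339.5  281.1] 106.5 [ 1.03  0.41 -0.52  1.82  0.25  0.96  0.7 ] 85.36589405725918
440,-60,275 253.4 128.6 6.1
502.5,143.7,275 177.6 117.8 -0.0
```

View pics/v.png

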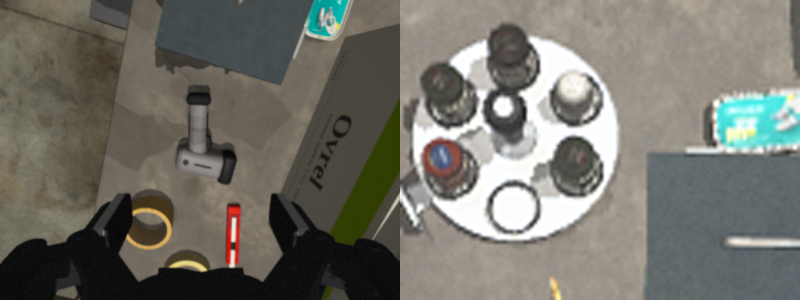

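The scanner lies on its side at (205,140) in the left half. The carousel is unchanged, with the salt at (575,88) in the right half. Moving over the knob and pre-turning the wrist by −90°.

carry_out:
  deltas: [0,0,0,0.03,0.015,0.003,-1,0,0,0,0.045,0.023,0.003,-1,0,0,0,0.045,0.023,0,-1,0,0,0,0.045,0.023,0,-1,0,0,0,0.045,0.023,0,-1,0,0,0,0.043,0.022,0,-1,0,0,0,0.04,0.0265,0,-1,0,0,0,0.04,0.0265,0,-1,0,0,0,0.04,0.0265,0,-1,0,0,0,0.034,0.0225,0,-1,0,0,0,0.024,0.016,0,-1]

```text
clock: 20.18
eef_pos: [499.3, 147.1, 268.2]
tool_rot: [-3.138, -0.001, 1.861]
force: [0.6, 0.1, 0.3]
width: 85.5
gripper_force: 0.0
```

carry_out:
  deltas: [0,0,10,0,0,0,-1,0,0,10,0,0,0,-1,0,0,10,0,0,0,-1,0,0,10,0,0,0,-1,0,0,10,0,0,0,-1,0,0,10,0,0,0,-1,0,0,10,0,0,0,-1,0,0,10,0,0,0,-1,0,0,10,0,0,0,-1,0,0,0,0,0,0,-1,0,0,0,0,0,0,-1]

```text
clock: 21.55
eef_pos: [499.8, 145.3, 269.3]
tool_rot: [3.141, 0.002, 0.292]
force: [-0.3, -0.1, 0.2]
width: 85.0
gripper_force: 0.0
```

```bash
python3 m.py 502.5,143.7,154; python3 - <<'E'
from h import *
def pr(c,P):
    q=c["mtx"]@(c["R"]@np.array(P,float)+c["t"]); return q[:2]/q[2]
c=ctrl.calibration("wrist");im=ctrl.get_image("wrist")[:,:,::-1].copy()
np.savez("w3",**{k:np.array(v) for k,v in c.items()})
for z,r in((187,20.5),(26,106)):
    pts=np.array([pr(c,(502.5+r*np.cos(t),143.7+r*np.sin(t),z)) for t in np.linspace(0,6.28,60)])
    cv2.polylines(im,[np.round(pts).astype(int)],True,(0,255,0),1)
a=np.radians(121.6);print(pr(c,(502.5+129*np.cos(a),143.7+129*np.sin(a),63)))
cv2.imwrite("pics/k.png",cv2.resize(im,(800,600),interpolation=cv2.INTER_CUBIC))
E
```

```text
21.55 [499.8 145.3 269.3] 16.7 [-0.19  0.4  -0.2   1.82  0.1   0.93 -1.72] 85.04920384728045
502.5,143.7,154 2.1 2.3 115.3
[169.98643837 207.87568836]
```

View pics/k.png

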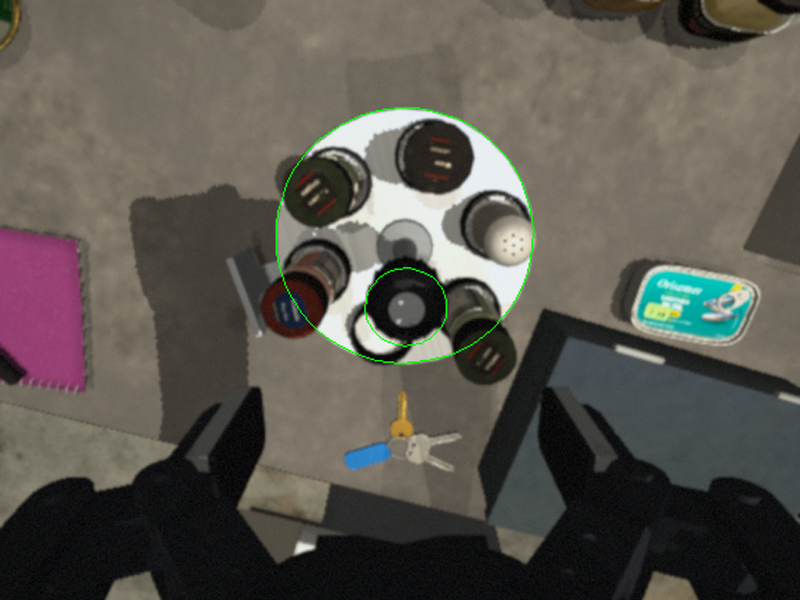

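The predicted tray and knob outlines (green) fit the picture: knob at (406,302), salt dome at (510,240), lids at (318,191), (434,157), (293,305) and (484,352), holder at about (232,255)–(265,335).

```bash
python3 - <<'E'
from h import *
c=dict(np.load("w3.npz"))
for n,u,v,z in[("knob",406,303,187),("ol",318,191,131),("br",434,157,131),("salt",510,240,114),("red",293,305,131),("j4",484,352,131),("saltsock",498,228,46),("h1",230,256,63),("h2",265,334,63)]:
    p=bp("w",(u*.7,v*.7),z,c);d=p[:2]-[502.5,143.7];print(n,p.round(1),np.hypot(*d).round(1),np.degrees(np.arctan2(d[1],d[0])).round(1))
# plate top edge in the close-up: candidate straight lines near the holder
E
python3 - <<'E'
import sys;sys.path.insert(0,'.')
from h import *
c=dict(np.load("w3.npz"))
im=cv2.imread("pics/k.png",0)[235:350,215:290]
L=cv2.createLineSegmentDetector().detect(im)[0][:,0]+[215,235,215,235]
for l in L:
    if np.hypot(l[2]-l[0],l[3]-l[1])>40:
        a,b=(bp("w",l[i:i+2]*.7,63,c)[:2] for i in(0,2));m=(a+b)/2-[502.5,143.7];e=b-a
        print(l.round(),np.hypot(*e).round(),"mid",np.degrees(np.arctan2(m[1],m[0])).round(1),np.hypot(*m).round(1),"edge",(np.degrees(np.arctan2(e[1],e[0]))%180).round(1))
E
```

```text
knob [504.8 144.1 187. ] 2.3 10.3
ol [538.3 207.2 131. ] 72.9 60.6
br [575.7 148.4 131. ] 73.4 3.7
salt [541.6  85.4 114. ] 70.2 -56.1
red [465.9 205.7 131. ] 72.0 120.6
j4 [470.1  80.3 131. ] 71.2 -117.1
saltsock [540.2  79.   46. ] 74.9 -59.8
h1 [464. 269.  63.] 131.0 107.1
h2 [409.6 230.9  63. ] 127.4 136.8
[262. 335. 232. 256.] 66.0 mid 121.8 125.4 edge 31.8
[226. 261. 249. 321.] 50.0 mid 119.4 131.5 edge 31.4
```

carry_out:
  deltas: [0,0,0,0.002,0.002,0.03,-1,0,0,0,0,0,0.035,-1,0,0,0,0,0,0.03,-1,0,0,0,0,0,0.02,-1,0,0,0,0,0,0,-1]

```text
clock: 22.22
eef_pos: [501.7, 143.6, 153.9]
tool_rot: [-3.141, 0.004, 0.29]
force: [0.2, -0.9, 0.2]
width: 85.4
gripper_force: 0.0
```

carry_out:
  deltas: [0,0,0,0.001,0,0,-1,0,0,0,0,0,0,0.2,0,0,0,0,0,0,1,0,0,0,0,0,0,1,0,0,0,0,0,0,1,0,0,0,0,0,0,1,0,0,0,0,0,0,1,0,0,0,0,0,0,1]

```text
clock: 23.22
eef_pos: [504.3, 144.0, 156.3]
tool_rot: [3.141, -0.001, 0.288]
force: [-0.7, -1.4, 6.4]
width: 38.7
gripper_force: 60.2
```

```bash
python3 m.py; python3 -c "
from h import *
cv2.imwrite('g0.png',ctrl.get_image('wrist')[:,:,::-1]);print(ctrl.read_state()['force'],ctrl.read_state()['torque'])
cv2.imwrite('t0.png',ctrl.get_image('top')[:,:,::-1])"
```

```text
23.225 [504.3 144.  156.3] 16.52 [-0.21  0.56 -0.17  1.94  0.15  0.65 -1.76] 38.698471650454835
[-0.50848167 -1.74788947  5.71097296] [-0.43234175  0.22481638  0.0617892 ]
```

carry_out:
  deltas: [0,0,-4,0,0,0,1,0,0,-8,0,0,0,1,0,0,-8,0,0,0,1,0,0,-8,0,0,0,1,0,0,-8,0,0,0,1,0,0,-8,0,0,0,1,0,0,-8,0,0,0,1,0,0,-8,0,0,0,1,0,0,-8,0,0,0,1,0,0,-8,0,0,0,1,0,0,-8,0,0,0,1,0,0,-4,0,0,0,1]

```text
clock: 24.82
eef_pos: [501.1, 145.8, 156.2]
tool_rot: [-3.138, -0.001, 1.829]
force: [-9.1, 1.4, 11.3]
width: 38.8
gripper_force: 60.9
```

```bash
python3 m.py; python3 -c "
from h import *
s=ctrl.read_state();print(s['force'],s['torque'])"
```

```text
24.825 [501.1 145.8 156.2] 104.78 [ 0.07  0.62 -0.62  1.94  0.51  0.75 -0.58] 38.832840751247026
[-9.0768065   1.3685603  11.27721164] [ 0.46244259  1.45144768 -0.06464416]
```

carry_out:
  deltas: [0,0,-4,0,0,0,1,0,0,-8,0,0,0,1,0,0,-8,0,0,0,1,0,0,-8,0,0,0,1,0,0,-8,0,0,0,1,0,0,-8,0,0,0,1,0,0,-8,0,0,0,1,0,0,-8,0,0,0,1,0,0,-8,0,0,0,1,0,0,-8,0,0,0,1,0,0,-8,0,0,0,1,0,0,-4,0,0,0,1]

```text
clock: 26.32
eef_pos: [499.0, 142.7, 156.2]
tool_rot: [-3.138, -0.009, -2.92]
force: [-14.3, -6.7, 21.0]
width: 38.7
gripper_force: 61.8
```

carry_out:
  deltas: [0,0,0,0,0,0,1,0,0,0,0,0,0,1]

```text
clock: 26.58
eef_pos: [499.0, 142.7, 156.2]
tool_rot: [-3.138, -0.009, -2.923]
force: [-14.9, -6.5, 21.3]
width: 38.5
gripper_force: 61.8
```

```bash
python3 m.py; python3 - <<'E'
from h import *
s=ctrl.read_state();print(s['force'],s['torque'])
c=ctrl.calibration("wrist")
b=ctrl.get_image('wrist')[:,:,::-1];a=cv2.imread('g0.png');cv2.imwrite('g1.png',b)
# tray (jars, sockets) should stay put in the hand's view: fit the residual motion on features
ga,gb=(cv2.cvtColor(np.ascontiguousarray(x),cv2.COLOR_BGR2GRAY) for x in(a,b))
m=np.zeros_like(ga);q=c["mtx"]@(c["R"]@np.array([503,144,80.])+c["t"]);q=q[:2]/q[2];print("tray px",q)
cv2.circle(m,(int(q[0]),int(q[1])),150,255,-1)
o=cv2.SIFT_create(contrastThreshold=.02);ka,da=o.detectAndCompute(ga,m);kb,db=o.detectAndCompute(gb,m)
M=[x for x,y in cv2.BFMatcher().knnMatch(da,db,k=2) if x.distance<.75*y.distance]
P=np.array([ka[i.queryIdx].pt+kb[i.trainIdx].pt for i in M]);print(len(P));print(P.round(1)[:40])
E
```

```text
26.575 [499.  142.7 156.2] -167.48 [ 0.3   0.76 -1.02  1.93  0.81  0.95  0.66] 38.540513876710335
[-14.85544952  -6.53082077  21.32575537] [-0.64646901  3.11060038 -0.03375351]
tray px [281.86447742 226.81660907]
116
[[143.9 174.7 307.4 201.9]
 [146.6 278.2 157.5 274.9]
 [146.8 281.8 147.1 281.8]
 [147.1 286.4 147.4 286.4]
 [147.1 286.4 147.4 286.4]
 [153.2 286.  153.5 285.8]
 [155.8 293.3 156.4 293.6]
 [156.9 308.4 157.  308.4]
 [157.7 279.1 158.1 279.2]
 [157.7 279.1 158.1 279.2]
 [159.8 287.6 160.1 287.5]
 [159.8 287.6 160.1 287.5]
 [162.2 294.7 162.5 294.8]
 [162.7 283.5 163.  283.5]
 [163.7 155.7 164.2 155.8]
 [164.5 290.  164.7 290.2]
 [164.8 162.  165.1 162.2]
 [164.8 162.  165.1 162.2]
 [166.3 295.7 166.8 295.6]
 [167.5 316.4 168.2 316.4]
 [171.  149.1 171.8 149.1]
 [171.7 141.  171.8 141.5]
 [171.9 164.8 153.5 285.8]
 [175.6 166.2 176.  166.2]
 [175.9 206.6 178.1 207.4]
 [178.2 150.6 178.9 150.4]
 [178.2 150.6 178.9 150.4]
 [179.3 137.3 179.8 137.1]
 [186.5 232.7 187.6 233.5]
 [187.1 308.3 187.4 308.3]
 [187.3 229.5 187.7 230.2]
 [189.8 160.5 190.4 160.7]
 [190.8 163.7 191.9 163.6]
 [190.9 157.6 191.7 157.5]
 [191.8 303.7 192.3 303.4]
 [192.3 230.2 192.7 230.7]
 [195.5 114.1 196.3 115. ]
 [196.1 228.8 197.  229.4]
 [197.8 272.8 198.1 272.9]
 [201.4 266.6 201.6 267.6]]
```

No slip: the tray stays fixed in the hand's view. The hand has turned 176.0°, so 4° remain. I'll also ease the side load.

carry_out:
  deltas: [0,0,-2,0.001,0,-0.001,1,0,0,-2,0.001,0,-0.001,1,0,0,0,0.001,0,0,1,0,0,0,0,0,0,1,0,0,0,0,0,0,1]

```text
clock: 27.25
eef_pos: [499.0, 142.5, 156.4]
tool_rot: [-3.14, -0.005, -2.854]
force: [-6.0, -1.5, -5.3]
width: 38.7
gripper_force: 61.7
```

```bash
cat > v.py <<'E'
from h import *
s=ctrl.read_state();print(s['clock'],s['eef_pos'],np.degrees(s['tool_rot'][2]),s['force'],s['torque'],s['qpos'].round(2))
c=ctrl.calibration("wrist");b=ctrl.get_image('wrist')[:,:,::-1];cv2.imwrite('g2.png',b)
c0=dict(np.load("w3.npz"));a=cv2.imread('pics/k.png')
ga=cv2.cvtColor(a,cv2.COLOR_BGR2GRAY);gb=cv2.resize(cv2.cvtColor(np.ascontiguousarray(b),cv2.COLOR_BGR2GRAY),(800,600),interpolation=cv2.INTER_CUBIC)
def mask(c,r):
    m=np.zeros((600,800),np.uint8);q=c["mtx"]@(c["R"]@np.array([502.,143.6,100.])+c["t"]);q=q[:2]/q[2]/.7
    cv2.circle(m,(int(q[0]),int(q[1])),r,255,-1);return m
o=cv2.SIFT_create(contrastThreshold=.02);ka,da=o.detectAndCompute(ga,mask(c0,190));kb,db=o.detectAndCompute(gb,mask(c,300))
M=[x for x,y in cv2.BFMatcher().knnMatch(da,db,k=2) if x.distance<.85*y.distance]
A=np.array([bp("w",np.array(ka[i.queryIdx].pt)*.7,131,c0)[:2] for i in M]);B=np.array([bp("w",np.array(kb[i.trainIdx].pt)*.7,131,c)[:2] for i in M])
T,inl=cv2.estimateAffinePartial2D(A,B,ransacReprojThreshold=2.5)
print(len(M),inl.sum(),"turn",np.degrees(np.arctan2(T[1,0],T[0,0])),"scale",np.hypot(T[0,0],T[1,0]),"fixed pt",np.linalg.solve(np.eye(2)-T[:,:2],T[:,2]))
I=inl[:,0]>0;print(np.hstack([A[I],B[I]]).round(0)[:20])
E
python3 v.py
```

```text
27.25 [499.04589316 142.468311   156.39110147] -163.52191804972526 [-5.97252383 -1.53072993 -5.33606083] [-0.02452416  1.27062922  0.02190628] [ 0.31  0.76 -1.04  1.94  0.82  0.95  0.71]
69 18 turn 179.93094705846354 scale 1.0013359586051 fixed pt [501.95551383 143.14028518]
[[463. 217. 541.  69.]
 [462. 214. 542.  72.]
 [464. 212. 539.  74.]
 [457. 209. 547.  78.]
 [544. 218. 461.  68.]
 [538. 216. 465.  70.]
 [537. 214. 468.  71.]
 [543. 213. 461.  74.]
 [533. 208. 471.  78.]
 [533. 208. 471.  78.]
 [543. 209. 461.  77.]
 [538. 205. 465.  81.]
 [540. 203. 464.  84.]
 [578. 167. 425. 120.]
 [574. 150. 428. 137.]
 [574. 139. 430. 147.]
 [575. 137. 429. 150.]
 [590. 126. 415. 159.]]
```

The tray has turned 179.9° about its axis, which puts the salt behind the ticket to within about 1°. The lids moved rigidly with it and the knob is still gripped. Handing in.

```bash
python3 -c "
from cell import ctrl
print(ctrl.finish_job())"
```

```text
the job is handed in; nothing more can be done
None
```

The job is handed in at about 27 s of the 72 s allowed: ticket scanned from roughly 85–90 mm, scanner laid back on its side, carousel turned 179.9° so the salt stands behind the ticket within about 1°, knob still gripped; the final jar seating was checked only by the lids moving together, since my picture limit was used up.

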